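Seat the reference probe in the deep well of the check block

ROBOT

A 7-joint arm with a two-finger parallel gripper is mounted at the origin on a cart in front of the work surface, level with it; the furniture and walls round the work are solid. World frame = base frame: x ahead of the robot, y to its left, z up, the work surface at z = 0. Lengths are in m, angles in rad, forces in N, time in s.
With the tool pointing down it reaches from about 0.4 to 0.85 m from the base axis. Payload 4.5 kg.
Tool frame: the origin (TCP) lies at the very end of the fingers, on their centre line; the grasp point (between the pads) lies 19 mm behind it (r.grip_point_offset is the distance from the TCP to the grasp point, in m); z points along the fingers, y is the line along which they close (so a half turn about z gives the same grasp; the last joint's range is limited). The gripper opens to 88 mm and grips with 3 to 60 N. Pads are 18 mm wide; open, the fingers measure 123 mm over their backs; the gripper's body (75 mm by 187 mm) begins 45 mm behind the grasp point.
Start: joints at [-1.245, 0.689, -0.195, 1.565, 0.157, 0.902, -0.215], TCP at [0.18, 0.599, 0.239] pointing down, gripper open.
Joint ranges: [-3.01, 3.01], [-0.46, 2.08], [-1.47, 1.51], [0.13, 2.56], [-1, 4.14], [0.04, 2.09], [-2.66, 2.66]. Speed limits (rad/s): [2.57, 2.57, 3.14, 3.14, 3.14, 3.14, 3.14].

INTERFACE

Orientations are given as a unit quaternion [x, y, z, w].
In Python, from plant import r gives the robot as it stands.
- The arm moves only by the tool carry_out, never from a script. Its argument "rows" is a list of rows, each a list of 3 entries, a list of its own where there are three numbers: the shift along the tool's x, y, z in cm, then the turn, a rotation vector about the tool's x, y, z in degrees, then the closure, from 0 (fully open) to 1 (shut). A call has 1 to 12 rows; each row is the pose to reach, as a shift and turn from the pose commanded when the call began, along the tool's axes at that moment; what a row does not reach only later rows make up. A row lasts 1/10 s, in which the tool goes at most 50 mm and 8.59 degrees, less where a joint would pass 70% of its speed; a pose out of reach is approached as far as the arm can. A call with a gripper value outside its range is refused whole. The fingers move at their own pace and stop on an object; "newtons" is the grip in N (left out, the last holds). Time passes only in rows, so rows that repeat a pose let the fingers close. It gives the time, the measured TCP pose, the force, the opening and the grip force at its end, in the units of the state.
- r.get_state(): the state, without advancing time (a new reading comes with each control period).
- r.snapshot(name): name is "scene" or "top"; returns a dict with "image" (420x560x3 uint8, red, green, blue), "fx", "fy", "cx", "cy" (pixels), "pose" (4x4, takes a point from camera to world coordinates). Camera axes: x right, y up, looking along -z (the intrinsics and any distortion apply to the point x, -y, -z); pixel columns grow to the right and rows downward; lengths in m; the calibration is good to about 2 mm. A picture is of the moment at which its call begins. There is no depth.
- r.finish_job(): hands the job in; it is judged then, once.
The state is a dict: "clock": time; "q": joint angles; "qd": joint speeds; "joint_torque": joint torques, N m; "tool_pos": TCP position; "eef_rot": TCP orientation; "contact_force": force on the tool from outside, world axes, zero at the start; "moment": the same for the moment, N m; "opening": opening from 0.0 (shut) to 1.0 (fully open); "finger_force": force on a finger pad.
Only numpy, scipy, OpenCV 4.12 (cv2) and the standard library are available. Lean on these libraries where they do the work, as an engineer would, in place of code of your own. Each camera call takes 0.05 s, during which the arm holds its last target. There are 200 camera calls.

TASK

Set the reference probe in the probe check block: draw it out of its stand and push it slowly and gently down a well, past the spring grip, until it bottoms. Then read the groove on its stem: only one of the two look-alike sleeves is bored deep enough to bring the groove level with the rim, so if it bottoms with the groove standing well above the rim, draw it out and push it home in the other. Leave it standing fully home, groove level with the rim, and do not disturb the cakes and serving tools.

Things in the scene. Friction and masses are not known exactly. Their poses are not given: they have to be found in the camera images.
- probe: reference probe, 184 mm, 110 g: steel stem 12 mm in diameter (last 6 mm tapered) below a round black handle; waist 24 mm in diameter, 117 to 171 mm above the tip, 27 mm collars above and below. Origin: centre of the tip's end; z up the stem. Starts upright in its stand, tip 10 mm above the counter. Over 35 N between it and a sleeve (balls' squeeze of about 5 N included) spoils it
- probe_groove (a point): middle of the 3 mm wide dark groove round the probe's stem, on its axis, 90 mm above the tip
- probe_stand: probe stand, fixed: steel tube 70 mm tall on a round foot 72 mm across; its upright bore is about 13 mm wide and reaches down to 10 mm above the counter. Origin: centre of the foot's underside; z up
- stand_mouth (a point): centre of the mouth of the stand's tube, 70 mm above the counter
- check_block: probe check block, fixed: grey housing with a black front panel, 80 x 150 mm and 92 mm high, holding two upright sleeves side by side, 34 mm to either side of its middle along its y axis. Origin: centre of the underside; x away from the front panel, y along its length, z up
- sleeve_1: one of two look-alike aluminium sleeves in the block, fixed: 40 mm across, rim 100 mm above the counter (8 over housing), upright blind bore 13.6 mm wide. 16 mm below the rim sprung balls grip the stem: 5 to 10 N to pass them, then 2 to 5 N drag; that is not the bottom. One bore is 90 mm deep, the other 62; they change places, and which is deep is not told. Origin: centre of underside; z up
- sleeve_1_rim (a point): centre of the mouth of sleeve_1's bore, level with its rim
- sleeve_2: the other aluminium sleeve, the same outside and with the same spring grip as sleeve_1. Origin: centre of the underside; z up
- sleeve_2_rim (a point): centre of the mouth of sleeve_2's bore, level with its rim
- cake_bundt: bystander: small chocolate bundt cake with pink icing on a gold card, 104 mm across and 84 mm high, at the robot's right. Origin: centre of the underside
- iced_loaf: bystander: small loaf cake with pink icing on a gold card, 134 x 93 x 66 mm, behind the check block. Origin: centre of the underside
- cake_server: bystander: cake server with a wooden handle lying on the counter at the left, 277 mm long. Origin: centre of the underside
- tongs: bystander: steel tongs lying on the counter at the left, 315 mm long. Origin: centre of the underside
Things that resemble listed ones, but are neither listed nor needed, are in the scene too. What is meant by the probe is not pink or white, and is the larger of those in its own colour.

How it is judged:
On the way, in this order (a step that is already met when the one before it is completed fails the run):
1. the probe is drawn clear of its stand (z of probe in the frame of stand_mouth above 0.01 m), for 0.1 s.
2. the probe is pushed home: it presses firmly in a well with its groove level with the rim (((distance between probe_groove and sleeve_1_rim below 0.0025 m and contact force between probe and sleeve_1 above 9 N) or (distance between probe_groove and sleeve_2_rim below 0.0025 m and contact force between probe and sleeve_2 above 9 N))), for 0.1 s.
At the end, for the whole second after the job is handed in: the probe stands in the deep well with the middle of its groove within 2.5 mm of the centre of that sleeve's mouth (level with the rim), upright within 0.05 rad, at rest and released ((distance between probe_groove and sleeve_1_rim below 0.0025 m or distance between probe_groove and sleeve_2_rim below 0.0025 m) and angle between probe's own z axis and vertical below 0.05 rad and linear speed of probe below 0.01 m/s and contact force between the fingers and probe below 0.1 N); the robot touches nothing.
It fails at once if the probe is pressed against a sleeve with more than 35 N (contact force between probe and sleeve_1 above 35 N or contact force between probe and sleeve_2 above 35 N).
It fails at once if the probe is dropped or laid over (angle between probe's own z axis and vertical above 0.6 rad).
It fails at once if a cake or a serving tool is shifted by more than 15 mm (distance of any of cake_bundt, iced_loaf, cake_server, tongs from where it was at the start of the episode above 0.015 m).
It also fails if it takes over 58 s, if anything falls off the work surface, if the arm or the gripper's body presses on something with over 40 N, if the wrist force passes 120 N, or if a joint passes its speed limit or range.

## Working session

There is one attempt and no reset: what is moved stays moved. The work goes in short steps, Python scripts to look and compute and a tool call to move; the robot and the scene stay as the last step left them, time stands still between calls to the robot, and variables do not carry over. Pictures are saved under pics/ and viewed, at most 10 in all, crops included, and the job is handed in when it is done.

Besides the shell and the picture viewer there is one more tool, called after "Call:" as name([rows], argument=value, ...), one row to a line, values as JSON. carry_out: Moves the arm, as the interface text tells. Its arguments: {"type":"object","properties":{"rows":{"type":"array"},"newtons":{"type":"number"}},"required":["rows"]}

```bash
mkdir -p pics
python3 - <<'E'
from plant import r
import cv2,pickle
for n in("scene","top"):
    s=r.snapshot(n); pickle.dump(s,open(f"{n}0.pkl","wb")); cv2.imwrite(f"pics/{n}0.png",s["image"][:,:,::-1]); print(n,s["fx"],s["fy"],s["cx"],s["cy"],s["pose"].round(3).tolist(),[k for k in s])
st=r.get_state();print(st["clock"],st["tool_pos"],st["eef_rot"],st["contact_force"])
E
```

```text
scene 530.1172367697002 530.1172367697002 285.15920754259656 207.71019948625056 [[-0.884, 0.362, -0.297, 0.125], [-0.468, -0.679, 0.565, 0.935], [0.003, 0.638, 0.77, 1.322], [0.0, 0.0, 0.0, 1.0]] ['image', 'fx', 'fy', 'cx', 'cy', 'pose']
top 510.1712825152867 510.1712825152867 275.51263449623235 206.07068779616526 [[0.001, 0.988, -0.152, 0.376], [-1.0, 0.001, 0.005, -0.007], [0.006, 0.152, 0.988, 1.518], [0.0, 0.0, 0.0, 1.0]] ['image', 'fx', 'fy', 'cx', 'cy', 'pose']
0.1 [0.17968281 0.5980245  0.23801418] [ 1.45331802e-01  9.89382639e-01 -8.12112005e-04 -4.78964273e-05] [-0.28535135 -0.69655054 -0.92446653]
```

View pics/scene0.png

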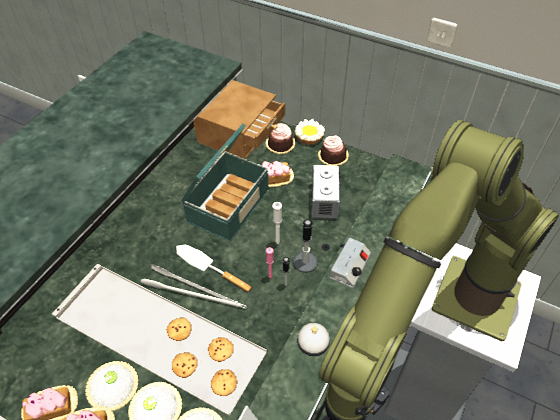

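View pics/top0.png

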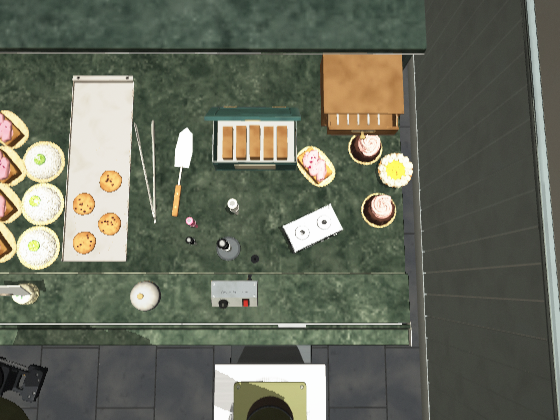

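The candidates for the probe are:
- **Large black:** top (223,243), scene (307,230), in a stand with a foot
- **Small black:** top (190,240), scene (286,265)
- **Pink:** top (190,221), scene (269,255)
- **White:** top (232,205), scene (277,210)

I choose the large black one. The check block is at top (312,228), scene (325,190), with the sleeves at top (302,232) and (323,223).

```bash
cat > h.py <<'E'
import numpy as np,cv2,pickle
def load(n): return pickle.load(open(n,"rb"))
def proj(s,P):
    T=np.linalg.inv(s["pose"]); c=T[:3,:3]@np.asarray(P,float)+T[:3,3]; x,y,z=c[0],-c[1],-c[2]
    return np.array([s["fx"]*x/z+s["cx"],s["fy"]*y/z+s["cy"]])
def ray(s,p):
    d=np.array([(p[0]-s["cx"])/s["fx"],-(p[1]-s["cy"])/s["fy"],-1]); return s["pose"][:3,3],s["pose"][:3,:3]@d
def plane(s,p,z):
    o,d=ray(s,p); return o+d*(z-o[2])/d[2]
def tri(s1,p1,s2,p2):
    o1,d1=ray(s1,p1);o2,d2=ray(s2,p2); A=np.array([d1,-d2]).T; t=np.linalg.lstsq(A,o2-o1,rcond=None)[0]
    a,b=o1+t[0]*d1,o2+t[1]*d2; return (a+b)/2,np.linalg.norm(a-b)
E
python3 - <<'E'
from h import *
a=load("scene0.pkl")["image"];b=load("top0.pkl")["image"]
A=cv2.resize(a[160:280,255:355],None,fx=5,fy=5,interpolation=cv2.INTER_CUBIC)[:600,:390]
A=cv2.resize(a[160:280,260:350],(390,520),interpolation=cv2.INTER_CUBIC)
B=cv2.resize(b[195:275,180:350],(0,0),fx=2.35,fy=2.35)
B1=cv2.resize(b[222:267,205:270],(400,277),interpolation=cv2.INTER_CUBIC)
B2=cv2.resize(b[200:255,280:347],(400,328),interpolation=cv2.INTER_CUBIC)
C=np.zeros((600,800,3),np.uint8);C[:520,:390]=A;C[:277,400:]=B1[:, :400];C[272:600,400:]=B2
cv2.imwrite("pics/c1.png",C[:,:,::-1])
E
```

```text
(no output)
```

View pics/c1.png

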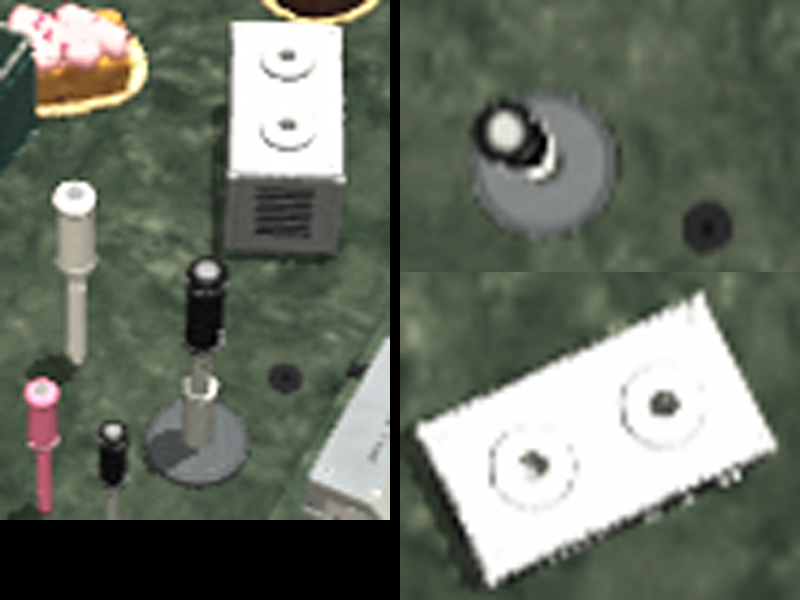

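The crop confirms it: the large black-handled probe stands in the footed stand, with its cap at top (222,243) and scene (308,222). The bores are at top (302.6,232.2) and (324.2,222.1), scene (326.5,189) and (326.2,173).

Run:
```python
from h import *
S=load("scene0.pkl");T=load("top0.pkl")
def dark(s,p,w,inv=False):
    g=cv2.cvtColor(s["image"],cv2.COLOR_RGB2GRAY).astype(float); x,y=map(int,np.round(p)); c=g[y-w:y+w+1,x-w:x+w+1]
    k=np.clip((190-c) if not inv else c-100,0,None); Y,X=np.mgrid[y-w:y+w+1,x-w:x+w+1]
    return np.array([(k*X).sum(),(k*Y).sum()])/k.sum()
for a,b in(((302.6,232.2),(326.5,189.1)),((324.2,222.1),(326.2,172.9))):
    pa,pb=dark(T,a,3),dark(S,b,3); print(pa,pb,"tri",tri(T,pa,S,pb),"z.1",plane(T,pa,.1),plane(S,pb,.1))
pa,pb=dark(T,(222.1,243.1),3,1),dark(S,(307.8,221.8),3,1)
print(pa,pb,"cap",tri(T,pa,S,pb),plane(T,pa,.194),plane(S,pb,.194))
print("foot",plane(T,(228.5,248.5),.004),plane(S,(260+198/4.333,160+442/4.333),.004))
for nm,s,p in(("smallblk",T,(190,240)),("white",T,(232,203)),("pink",T,(190,221))):print(nm,plane(s,p,.12))
```

```text
[302.36682809 231.43825666] [325.9373494  188.49638554] tri (array([ 0.52215814, -0.09038878,  0.09827321]), np.float64(0.0011125202083667638)) z.1 [ 0.5225175 -0.0901396  0.1      ] [ 0.5210497 -0.0890533  0.1      ]
[323.72270115 221.73994253] [325.95396419 172.50895141] tri (array([ 0.54971024, -0.15011284,  0.10055665]), np.float64(0.00015240361197759974)) z.1 [ 0.54985243 -0.15014878  0.1       ] [ 0.54982852 -0.15062228  0.1       ]
[221.67905405 242.81493994] [307.31387363 221.9217033 ] cap (array([0.48280387, 0.12479552, 0.19623087]), np.float64(0.0001874778071961688)) [0.48289414 0.12499162 0.194     ] [0.4836063 0.1232082 0.194    ]
foot [0.48144672 0.12350836 0.004     ] [0.48089355 0.12460146 0.004     ]
smallblk [0.49651346 0.21929964 0.12      ]
white [0.5993943  0.10562675 0.12      ]
pink [0.54896858 0.22066886 0.12      ]
```

```bash
cat > go.py <<'E'
import sys,numpy as np
from plant import r
from scipy.spatial.transform import Rotation as R
s=r.get_state(); p=np.array(s["tool_pos"]); M=R.from_quat(s["eef_rot"]).as_matrix()
print("t",round(s["clock"],2),"p",p.round(4),"z",M[:,2].round(4),"F",np.round(s["contact_force"],1),"op",round(s["opening"],3),"ff",np.round(s["finger_force"],1))
for a in sys.argv[1:]:
    t=np.array(eval(a)); print(a,"shift cm",(M.T@(t-p)*100).round(2))
E
python3 go.py "[.482,.1243,.238]"
```

```text
t 0.1 p [0.1797 0.598  0.238 ] z [-3.0e-04 -1.6e-03 -1.0e+00] F [-0.3 -0.7 -0.9] op 0.998 ff 0.0
[.482,.1243,.238] shift cm [-42.58 -36.68   0.07]
```

Call:
carry_out([
  [[-3,-2.6,0],[0,0,0],0],
  [[-6.4,-5.5,0],[0,0,0],0],
  [[-10,-8.6,0],[0,0,0],0],
  [[-13.6,-11.7,0],[0,0,0],0],
  [[-17.2,-14.8,0],[0,0,0],0],
  [[-20.8,-17.9,0],[0,0,0],0],
  [[-24.4,-21,0],[0,0,0],0],
  [[-28,-24.1,0],[0,0,0],0],
  [[-31.6,-27.2,0],[0,0,0],0],
  [[-35.2,-30.3,0],[0,0,0],0],
  [[-38.8,-33.4,0],[0,0,0],0],
  [[-41,-35.3,0],[0,0,0],0],
])

```text
clock: 1.3
tool_pos: [0.4724, 0.1384, 0.2384]
eef_rot: [0.148, 0.989, -0.001, 0.0]
contact_force: [-0.3, 0.2, -0.5]
opening: 1.0
finger_force: 0.0
```

Call:
carry_out([
  [[-1,-0.9,0],[0,0,0],0],
  [[-1.6,-1.4,0],[0,0,0],0],
  [[-1.6,-1.4,0],[0,0,0],0],
  [[-1.6,-1.4,0],[0,0,0],0],
])

```text
clock: 1.7
tool_pos: [0.4813, 0.1265, 0.2387]
eef_rot: [0.144, 0.99, 0.0, -0.0]
contact_force: [-1.1, 0.0, -0.0]
opening: 1.001
finger_force: 0.0
```

```bash
python3 go.py "[.482,.1243,.136]"
```

```text
t 1.7 p [0.4813 0.1265 0.2387] z [-7.0e-04  1.1e-03 -1.0e+00] F [-1.1  0.  -0. ] op 1.001 ff 0.0
[.482,.1243,.136] shift cm [-0.13 -0.2  10.27]
```

Call:
carry_out([
  [[-0.1,-0.1,3],[0,0,0],0],
  [[-0.1,-0.2,6],[0,0,0],0],
  [[-0.1,-0.2,9],[0,0,0],0],
  [[-0.1,-0.2,10.3],[0,0,0],0],
  [[-0.1,-0.2,10.3],[0,0,0],0],
  [[-0.1,-0.2,10.3],[0,0,0],0],
  [[-0.1,-0.2,10.3],[0,0,0],0],
])

```text
clock: 2.4
tool_pos: [0.483, 0.1234, 0.1367]
eef_rot: [0.145, 0.989, 0.001, 0.001]
contact_force: [-0.3, -0.1, 1.2]
opening: 1.0
finger_force: 0.0
```

```bash
python3 go.py "[.482,.1243,.136]"
python3 - <<'E'
from plant import r
import cv2,pickle
from h import *
s=r.snapshot("scene");pickle.dump(s,open("scene1.pkl","wb"));t=r.snapshot("top");pickle.dump(t,open("top1.pkl","wb"))
a=cv2.resize(s["image"][150:290,240:380],(560,560));cv2.imwrite("pics/s1.png",a[:,:,::-1])
E
```

```text
t 2.4 p [0.483  0.1234 0.1367] z [ 0.0017  0.001  -1.    ] F [-0.3 -0.1  1.2] op 1.0 ff 0.0
[.482,.1243,.136] shift cm [0.12 0.06 0.07]
```

View pics/s1.png

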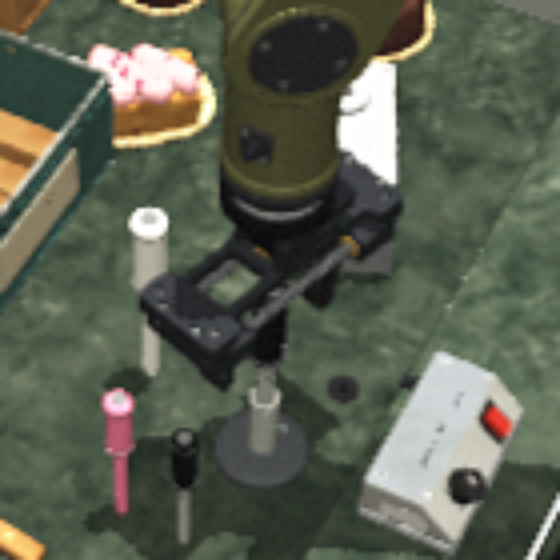

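The probe's black handle is between the open fingers at crop (268,330), and the small black probe is clear of them. Closing.

Call:
carry_out([
  [[0,0,0],[0,0,0],0.5],
  [[0,0,0],[0,0,0],0.7],
  [[0,0,0],[0,0,0],0.85],
  [[0,0,0],[0,0,0],0.85],
  [[0,0,0],[0,0,0],0.85],
  [[0,0,0],[0,0,0],0.85],
  [[0,0,0],[0,0,0],0.85],
  [[0,0,0],[0,0,0],0.85],
], newtons=35)

```text
clock: 3.3
tool_pos: [0.4826, 0.1224, 0.1357]
eef_rot: [0.145, 0.989, 0.0, -0.0]
contact_force: [-0.5, 0.0, -0.3]
opening: 0.295
finger_force: 0.0
```

Call:
carry_out([
  [[0,0,0],[0,0,0],1],
  [[0,0,0],[0,0,0],1],
  [[0,0,0],[0,0,0],1],
  [[0,0,0],[0,0,0],1],
])

```text
clock: 3.7
tool_pos: [0.4828, 0.1229, 0.1357]
eef_rot: [0.145, 0.989, 0.0, 0.0]
contact_force: [1.1, 2.0, -1.3]
opening: 0.267
finger_force: 34.9
```

Call:
carry_out([
  [[0,0,-0.5],[0,0,0],1],
  [[0,0,-1.5],[0,0,0],1],
  [[0,0,-3],[0,0,0],1],
  [[0,0,-5],[0,0,0],1],
  [[0,0,-7],[0,0,0],1],
  [[0,0,-9],[0,0,0],1],
  [[0,0,-11],[0,0,0],1],
  [[0,0,-12],[0,0,0],1],
  [[0,0,-12],[0,0,0],1],
  [[0,0,-12],[0,0,0],1],
])

```text
clock: 4.7
tool_pos: [0.482, 0.1218, 0.2554]
eef_rot: [0.146, 0.989, -0.0, -0.0]
contact_force: [0.4, -0.1, -1.1]
opening: 0.261
finger_force: 34.9
```

```bash
python3 go.py "[.482+.0397,.1239-.2136,.2557]" "[.482+.0683,.1239-.2753,.2557]"
```

```text
t 4.7 p [0.482  0.1218 0.2554] z [-1.e-03 -8.e-04 -1.e+00] F [ 0.4 -0.1 -1.1] op 0.261 ff 34.9
[.482+.0397,.1239-.2136,.2557] shift cm [ -9.89 -19.11  -0.02]
[.482+.0683,.1239-.2753,.2557] shift cm [-1.440e+01 -2.419e+01 -2.000e-02]
```

Call:
carry_out([
  [[-1,-2,0],[0,0,0],1],
  [[-2.5,-5,0],[0,0,0],1],
  [[-4,-8,0],[0,0,0],1],
  [[-5.5,-11,0],[0,0,0],1],
  [[-7,-14,0],[0,0,0],1],
  [[-8.5,-17,0],[0,0,0],1],
  [[-9.6,-18.7,0],[0,0,0],1],
  [[-9.95,-19.3,0],[0,0,0],1],
  [[-9.95,-19.3,1],[0,0,0],1],
  [[-9.95,-19.3,2],[0,0,0],1],
  [[-9.95,-19.3,2],[0,0,0],1],
  [[-9.95,-19.3,2],[0,0,0],1],
])

```text
clock: 5.9
tool_pos: [0.5219, -0.0896, 0.2351]
eef_rot: [0.144, 0.99, 0.0, -0.001]
contact_force: [-0.2, -1.0, -0.6]
opening: 0.268
finger_force: 34.9
```

```bash
python3 go.py "[.5217,-.0893,.2357]"
python3 - <<'E'
from plant import r
import cv2,pickle
from h import *
s=r.snapshot("scene");pickle.dump(s,open("scene2.pkl","wb"));t=r.snapshot("top");pickle.dump(t,open("top2.pkl","wb"))
a=cv2.resize(s["image"][140:240,270:370],(600,600),interpolation=cv2.INTER_CUBIC)
cv2.imwrite("pics/s2.png",a[:,:,::-1])
for P in([.5217,-.0893,.1],[.5217,-.0893,.11],[.5217,-.0893,.2]):print(proj(s,P),(proj(s,P)-[270,140])*6)
E
```

```text
t 5.9 p [ 0.5219 -0.0896  0.2351] z [-1.5e-03  8.0e-04 -1.0e+00] F [-0.2 -1.  -0.6] op 0.268 ff 34.9
[.5217,-.0893,.2357] shift cm [ 0.03  0.02 -0.06]
[325.78038465 188.36983091] [334.68230791 290.21898548]
[325.98110983 186.20183067] [335.88665895 277.21098401]
[327.87676104 165.72720754] [347.26056622 154.36324524]
```

View pics/s2.png

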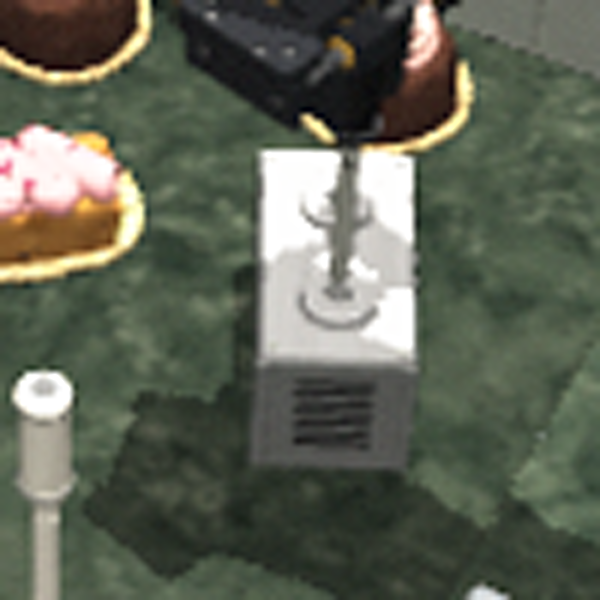

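The stem hangs straight over the near bore (tip about crop (339,285), bore (337,293)). Next I lower it just past the rim and check the force.

Call:
carry_out([
  [[0,0,0.4],[0,0,0],1],
  [[0,0,0.7],[0,0,0],1],
  [[0,0,0.85],[0,0,0],1],
  [[0,0,1.0],[0,0,0],1],
  [[0,0,1.1],[0,0,0],1],
  [[0,0,1.2],[0,0,0],1],
  [[0,0,1.3],[0,0,0],1],
  [[0,0,1.3],[0,0,0],1],
])

```text
clock: 6.8
tool_pos: [0.5223, -0.0911, 0.2226]
eef_rot: [0.145, 0.989, 0.0, -0.0]
contact_force: [0.4, 0.3, -0.8]
opening: 0.264
finger_force: 34.9
```

Call:
carry_out([
  [[0,0,0.1],[0,0,0],1],
  [[0,0,0.2],[0,0,0],1],
  [[0,0,0.3],[0,0,0],1],
  [[0,0,0.4],[0,0,0],1],
  [[0,0,0.5],[0,0,0],1],
  [[0,0,0.6],[0,0,0],1],
  [[0,0,0.7],[0,0,0],1],
  [[0,0,0.8],[0,0,0],1],
  [[0,0,0.8],[0,0,0],1],
])

```text
clock: 7.7
tool_pos: [0.5221, -0.0908, 0.2145]
eef_rot: [0.145, 0.989, 0.0, -0.0]
contact_force: [-0.9, 1.6, -0.5]
opening: 0.264
finger_force: 34.9
```

Call:
carry_out([
  [[0,0,0.1],[0,0,0],1],
  [[0,0,0.2],[0,0,0],1],
  [[0,0,0.3],[0,0,0],1],
  [[0,0,0.4],[0,0,0],1],
  [[0,0,0.5],[0,0,0],1],
  [[0,0,0.6],[0,0,0],1],
  [[0,0,0.7],[0,0,0],1],
  [[0,0,0.7],[0,0,0],1],
])

```text
clock: 8.5
tool_pos: [0.5222, -0.091, 0.2075]
eef_rot: [0.145, 0.989, 0.0, -0.0]
contact_force: [-1.2, 1.9, -0.7]
opening: 0.26
finger_force: 34.9
```

Call:
carry_out([
  [[0.03,0.03,0.1],[0,0,0],1],
  [[0.03,0.03,0.2],[0,0,0],1],
  [[0.03,0.03,0.3],[0,0,0],1],
  [[0.03,0.03,0.4],[0,0,0],1],
  [[0.03,0.03,0.5],[0,0,0],1],
  [[0.03,0.03,0.6],[0,0,0],1],
  [[0.03,0.03,0.7],[0,0,0],1],
  [[0.03,0.03,0.7],[0,0,0],1],
])

```text
clock: 9.3
tool_pos: [0.522, -0.0907, 0.2003]
eef_rot: [0.145, 0.989, 0.0, -0.0]
contact_force: [-0.9, 1.7, -0.3]
opening: 0.263
finger_force: 34.9
```

Call:
carry_out([
  [[0,0,0.1],[0,0,0],1],
  [[0,0,0.2],[0,0,0],1],
  [[0,0,0.3],[0,0,0],1],
  [[0,0,0.4],[0,0,0],1],
  [[0,0,0.5],[0,0,0],1],
  [[0,0,0.6],[0,0,0],1],
])

```text
clock: 9.9
tool_pos: [0.5222, -0.0907, 0.1946]
eef_rot: [0.145, 0.989, 0.0, 0.0]
contact_force: [-2.4, 0.7, 3.2]
opening: 0.268
finger_force: 34.9
```

```bash
python3 go.py
python3 - <<'E'
from plant import r
import cv2,pickle
from h import *
s=r.snapshot("scene");pickle.dump(s,open("scene3.pkl","wb"))
a=cv2.resize(s["image"][140:240,270:370],(600,600),interpolation=cv2.INTER_CUBIC)
cv2.imwrite("pics/s3.png",a[:,:,::-1])
E
```

```text
t 9.9 p [ 0.5222 -0.0907  0.1946] z [ 0.e+00  1.e-04 -1.e+00] F [-2.4  0.7  3.2] op 0.268 ff 34.9
```

View pics/s3.png

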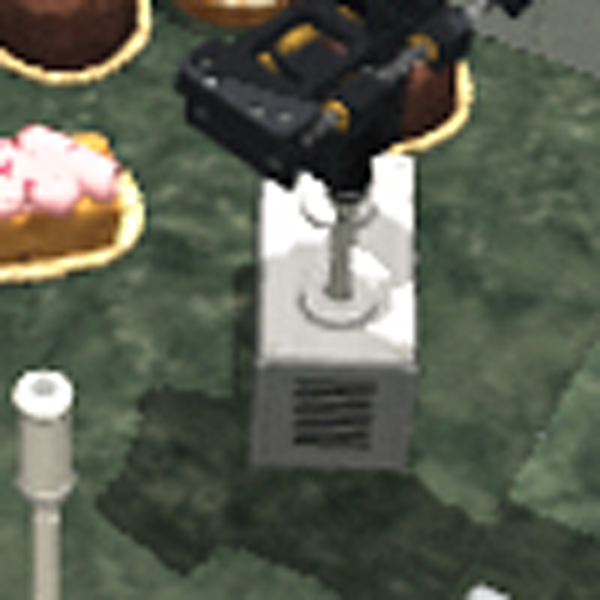

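The stem is in the near bore at crop (340,295), and resistance at the spring grip has begun. Continuing slowly.

Call:
carry_out([
  [[0.02,0,0.1],[0,0,0],1],
  [[0.02,0,0.2],[0,0,0],1],
  [[0.02,0,0.3],[0,0,0],1],
  [[0.02,0,0.4],[0,0,0],1],
  [[0.02,0,0.5],[0,0,0],1],
  [[0.02,0,0.6],[0,0,0],1],
])

```text
clock: 10.55
tool_pos: [0.522, -0.0907, 0.1886]
eef_rot: [0.145, 0.989, 0.0, 0.0]
contact_force: [-1.7, 1.9, 2.6]
opening: 0.259
finger_force: 34.9
```

Call:
carry_out([
  [[0,0,0.1],[0,0,0],1],
  [[0,0,0.2],[0,0,0],1],
  [[0,0,0.3],[0,0,0],1],
  [[0,0,0.4],[0,0,0],1],
  [[0,0,0.5],[0,0,0],1],
  [[0,0,0.6],[0,0,0],1],
])

```text
clock: 11.15
tool_pos: [0.522, -0.0906, 0.1826]
eef_rot: [0.145, 0.989, 0.0, -0.0]
contact_force: [-2.3, 2.0, 3.4]
opening: 0.264
finger_force: 34.9
```

Call:
carry_out([
  [[0.02,0.02,0.15],[0,0,0],1],
  [[0.02,0.02,0.3],[0,0,0],1],
  [[0.02,0.02,0.45],[0,0,0],1],
  [[0.02,0.02,0.6],[0,0,0],1],
  [[0.02,0.02,0.75],[0,0,0],1],
  [[0.02,0.02,0.9],[0,0,0],1],
  [[0.02,0.02,1.05],[0,0,0],1],
  [[0.02,0.02,1.2],[0,0,0],1],
  [[0.02,0.02,1.3],[0,0,0],1],
  [[0.02,0.02,1.4],[0,0,0],1],
])

```text
clock: 12.15
tool_pos: [0.5219, -0.0904, 0.1686]
eef_rot: [0.145, 0.989, 0.0, 0.0]
contact_force: [-1.5, 1.3, 2.6]
opening: 0.268
finger_force: 34.9
```

Call:
carry_out([
  [[0,0,0.1],[0,0,0],1],
  [[0,0,0.2],[0,0,0],1],
  [[0,0,0.3],[0,0,0],1],
])

```text
clock: 12.45
tool_pos: [0.5218, -0.0904, 0.1656]
eef_rot: [0.145, 0.989, 0.0, 0.0]
contact_force: [-1.7, 0.3, 2.3]
opening: 0.262
finger_force: 34.9
```

Call:
carry_out([
  [[0,0,0.1],[0,0,0],1],
  [[0,0,0.2],[0,0,0],1],
])

```text
clock: 12.65
tool_pos: [0.5219, -0.0904, 0.1636]
eef_rot: [0.145, 0.989, 0.0, 0.0]
contact_force: [-1.6, 0.7, 6.4]
opening: 0.266
finger_force: 34.9
```

Call:
carry_out([
  [[0,0,0.04],[0,0,0],1],
  [[0,0,0.08],[0,0,0],1],
])

```text
clock: 12.85
tool_pos: [0.522, -0.0904, 0.1635]
eef_rot: [0.145, 0.989, -0.0, 0.0]
contact_force: [-3.3, 0.8, 10.6]
opening: 0.261
finger_force: 34.9
```

It bottomed at tip height about 38 mm, which is 62 mm deep, so this is the shallow well with the groove about 28 mm above the rim. Drawing out; meanwhile the block's direction can be refined from the first pictures.

Call:
carry_out([
  [[0,0,-0.3],[0,0,0],1],
  [[0,0,-0.8],[0,0,0],1],
  [[0,0,-1.5],[0,0,0],1],
  [[0,0,-2.3],[0,0,0],1],
  [[0,0,-3.1],[0,0,0],1],
  [[0,0,-3.9],[0,0,0],1],
  [[0,0,-4.8],[0,0,0],1],
  [[0,0,-5.8],[0,0,0],1],
  [[0,0,-6.9],[0,0,0],1],
  [[0,0,-7.6],[0,0,0],1],
  [[0,0,-7.6],[0,0,0],1],
  [[0,0,-7.6],[0,0,0],1],
])

```text
clock: 14.05
tool_pos: [0.5219, -0.0905, 0.239]
eef_rot: [0.145, 0.989, -0.0, 0.0]
contact_force: [-0.0, -0.5, -1.2]
opening: 0.259
finger_force: 34.9
```

```bash
python3 - <<'E'
from h import *
for n,box in(("top0.pkl",(280,200,70,60)),("scene0.pkl",(305,160,45,50))):
    s=load(n);x,y,w,h=box;g=s["image"][y:y+h,x:x+w].min(2);m=(g>200).astype(np.uint8)
    c=max(cv2.findContours(m,cv2.RETR_EXTERNAL,cv2.CHAIN_APPROX_NONE)[0],key=cv2.contourArea)[:,0]+[x,y]
    P=np.array([plane(s,p,.092)[:2] for p in c],np.float32)
    R=cv2.minAreaRect(P*1000); b=cv2.boxPoints(R); e=[b[1]-b[0],b[2]-b[1]]; e=max(e,key=np.linalg.norm)
    print(n,R,np.degrees(np.arctan2(e[1],e[0])))
E
python3 go.py "[.522+.0285,-.0904-.0617,.2357]"
```

```text
top0.pkl ((534.82275390625, -119.03233337402344), (79.40733337402344, 148.63035583496094), 25.446060180664062) -64.553925
scene0.pkl ((535.7864379882812, -119.8238296508789), (77.37970733642578, 153.1030731201172), 24.340185165405273) -65.659805
t 14.05 p [ 0.5219 -0.0905  0.239 ] z [ 4.e-04 -1.e-04 -1.e+00] F [-0.  -0.5 -1.2] op 0.259 ff 34.9
[.522+.0285,-.0904-.0617,.2357] shift cm [-4.51 -5.07  0.33]
```

Call:
carry_out([
  [[-1,-1.1,0],[0,0,0],1],
  [[-2.5,-2.8,0],[0,0,0],1],
  [[-4,-4.5,0],[0,0,0],1],
  [[-4.5,-5.1,0],[0,0,0],1],
  [[-4.5,-5.1,0.3],[0,0,0],1],
  [[-4.5,-5.1,0.7],[0,0,0],1],
  [[-4.5,-5.1,1.0],[0,0,0],1],
  [[-4.5,-5.1,1.2],[0,0,0],1],
  [[-4.5,-5.1,1.3],[0,0,0],1],
  [[-4.5,-5.1,1.4],[0,0,0],1],
  [[-4.5,-5.1,1.5],[0,0,0],1],
  [[-4.5,-5.1,1.5],[0,0,0],1],
])

```text
clock: 15.25
tool_pos: [0.5503, -0.1522, 0.2239]
eef_rot: [0.145, 0.989, 0.0, 0.0]
contact_force: [-0.3, -0.1, -0.6]
opening: 0.267
finger_force: 34.9
```

Call:
carry_out([
  [[0,0,0.1],[0,0,0],1],
  [[0,0,0.2],[0,0,0],1],
  [[0,0,0.2],[0,0,0],1],
])

```text
clock: 15.55
tool_pos: [0.5502, -0.1522, 0.2218]
eef_rot: [0.145, 0.989, 0.0, -0.0]
contact_force: [-0.3, -0.6, -1.6]
opening: 0.263
finger_force: 34.9
```

Clean entry. Continuing into the bore.

Call:
carry_out([
  [[0,0,0.1],[0,0,0],1],
  [[0,0,0.2],[0,0,0],1],
  [[0,0,0.3],[0,0,0],1],
  [[0,0,0.4],[0,0,0],1],
  [[0,0,0.5],[0,0,0],1],
  [[0,0,0.6],[0,0,0],1],
])

```text
clock: 16.15
tool_pos: [0.5503, -0.1521, 0.2158]
eef_rot: [0.145, 0.989, 0.0, 0.0]
contact_force: [0.0, 0.7, -1.0]
opening: 0.263
finger_force: 34.9
```

Call:
carry_out([
  [[0,0,0.1],[0,0,0],1],
  [[0,0,0.2],[0,0,0],1],
  [[0,0,0.3],[0,0,0],1],
  [[0,0,0.4],[0,0,0],1],
  [[0,0,0.5],[0,0,0],1],
  [[0,0,0.6],[0,0,0],1],
  [[0,0,0.7],[0,0,0],1],
  [[0,0,0.8],[0,0,0],1],
])

```text
clock: 16.95
tool_pos: [0.5503, -0.1521, 0.2078]
eef_rot: [0.145, 0.989, 0.0, 0.0]
contact_force: [0.7, 0.3, -1.2]
opening: 0.267
finger_force: 34.9
```

Call:
carry_out([
  [[0,0,0.1],[0,0,0],1],
  [[0,0,0.2],[0,0,0],1],
  [[0,0,0.3],[0,0,0],1],
  [[0,0,0.4],[0,0,0],1],
  [[0,0,0.5],[0,0,0],1],
  [[0,0,0.6],[0,0,0],1],
  [[0,0,0.7],[0,0,0],1],
  [[0,0,0.8],[0,0,0],1],
])

```text
clock: 17.75
tool_pos: [0.5503, -0.1522, 0.1998]
eef_rot: [0.145, 0.989, 0.0, 0.0]
contact_force: [-0.5, 0.3, 1.4]
opening: 0.263
finger_force: 34.9
```

Call:
carry_out([
  [[0,0,0.1],[0,0,0],1],
  [[0,0,0.2],[0,0,0],1],
  [[0,0,0.3],[0,0,0],1],
  [[0,0,0.4],[0,0,0],1],
  [[0,0,0.5],[0,0,0],1],
  [[0,0,0.6],[0,0,0],1],
  [[0,0,0.7],[0,0,0],1],
  [[0,0,0.8],[0,0,0],1],
])

```text
clock: 18.55
tool_pos: [0.5503, -0.1522, 0.1918]
eef_rot: [0.145, 0.989, 0.0, 0.0]
contact_force: [0.1, 0.7, 2.1]
opening: 0.262
finger_force: 34.9
```

Call:
carry_out([
  [[0,0,0.15],[0,0,0],1],
  [[0,0,0.3],[0,0,0],1],
  [[0,0,0.45],[0,0,0],1],
  [[0,0,0.6],[0,0,0],1],
  [[0,0,0.75],[0,0,0],1],
  [[0,0,0.9],[0,0,0],1],
  [[0,0,1.05],[0,0,0],1],
  [[0,0,1.2],[0,0,0],1],
])

```text
clock: 19.35
tool_pos: [0.5503, -0.1521, 0.1798]
eef_rot: [0.145, 0.989, 0.0, 0.0]
contact_force: [-0.5, 1.4, 1.7]
opening: 0.264
finger_force: 34.9
```

Call:
carry_out([
  [[0,0,0.15],[0,0,0],1],
  [[0,0,0.3],[0,0,0],1],
  [[0,0,0.45],[0,0,0],1],
  [[0,0,0.6],[0,0,0],1],
  [[0,0,0.75],[0,0,0],1],
  [[0,0,0.9],[0,0,0],1],
  [[0,0,1.05],[0,0,0],1],
  [[0,0,1.2],[0,0,0],1],
  [[0,0,1.3],[0,0,0],1],
])

```text
clock: 20.25
tool_pos: [0.5503, -0.1521, 0.1668]
eef_rot: [0.145, 0.989, 0.0, 0.0]
contact_force: [0.4, 1.6, 3.2]
opening: 0.266
finger_force: 34.9
```

Call:
carry_out([
  [[0,0,0.1],[0,0,0],1],
  [[0,0,0.2],[0,0,0],1],
  [[0,0,0.3],[0,0,0],1],
  [[0,0,0.4],[0,0,0],1],
  [[0,0,0.5],[0,0,0],1],
  [[0,0,0.6],[0,0,0],1],
])

```text
clock: 20.85
tool_pos: [0.5503, -0.1521, 0.1608]
eef_rot: [0.145, 0.989, 0.0, 0.0]
contact_force: [1.2, 1.1, 1.9]
opening: 0.263
finger_force: 34.9
```

Call:
carry_out([
  [[0,0,0.15],[0,0,0],1],
  [[0,0,0.3],[0,0,0],1],
  [[0,0,0.45],[0,0,0],1],
  [[0,0,0.6],[0,0,0],1],
  [[0,0,0.75],[0,0,0],1],
  [[0,0,0.9],[0,0,0],1],
  [[0,0,1.05],[0,0,0],1],
  [[0,0,1.2],[0,0,0],1],
  [[0,0,1.35],[0,0,0],1],
  [[0,0,1.5],[0,0,0],1],
  [[0,0,1.65],[0,0,0],1],
  [[0,0,1.8],[0,0,0],1],
])

```text
clock: 22.05
tool_pos: [0.5503, -0.1521, 0.1428]
eef_rot: [0.145, 0.989, 0.0, 0.0]
contact_force: [0.7, 3.1, 3.2]
opening: 0.262
finger_force: 34.9
```

Call:
carry_out([
  [[0,0,0.1],[0,0,0],1],
  [[0,0,0.2],[0,0,0],1],
  [[0,0,0.3],[0,0,0],1],
  [[0,0,0.4],[0,0,0],1],
  [[0,0,0.5],[0,0,0],1],
])

```text
clock: 22.55
tool_pos: [0.5503, -0.152, 0.1378]
eef_rot: [0.145, 0.989, 0.0, 0.0]
contact_force: [0.0, 3.2, 3.4]
opening: 0.263
finger_force: 34.9
```

Call:
carry_out([
  [[0,0.03,0.1],[0,0,0],1],
  [[0,0.03,0.18],[0,0,0],1],
  [[0,0.03,0.22],[0,0,0],1],
])

```text
clock: 22.85
tool_pos: [0.5503, -0.152, 0.1356]
eef_rot: [0.145, 0.989, -0.0, -0.0]
contact_force: [-0.1, 3.2, 5.8]
opening: 0.264
finger_force: 34.9
```

Call:
carry_out([
  [[0,0,0.05],[0,0,0],1],
  [[0,0,0.1],[0,0,0],1],
])

```text
clock: 23.05
tool_pos: [0.5505, -0.152, 0.1355]
eef_rot: [0.145, 0.989, -0.0, 0.0]
contact_force: [-2.8, 3.3, 12.7]
opening: 0.263
finger_force: 34.8
```

Call:
carry_out([
  [[0,0,0.04],[0,0,0],1],
  [[0,0,0.07],[0,0,0],1],
  [[0,0,0.07],[0,0,0],1],
  [[0,0,0.07],[0,0,0],1],
])

```text
clock: 23.45
tool_pos: [0.5506, -0.152, 0.1354]
eef_rot: [0.145, 0.989, -0.0, 0.001]
contact_force: [-2.4, 3.2, 13.9]
opening: 0.266
finger_force: 34.8
```

```bash
python3 go.py
python3 - <<'E'
from plant import r
import cv2
s=r.snapshot("scene")
a=cv2.resize(s["image"][120:220,270:370],(600,600),interpolation=cv2.INTER_CUBIC)
cv2.imwrite("pics/s4.png",a[:,:,::-1])
E
```

```text
t 23.45 p [ 0.5506 -0.152   0.1354] z [ 1.e-03 -6.e-04 -1.e+00] F [-2.4  3.2 13.9] op 0.266 ff 34.8
```

View pics/s4.png

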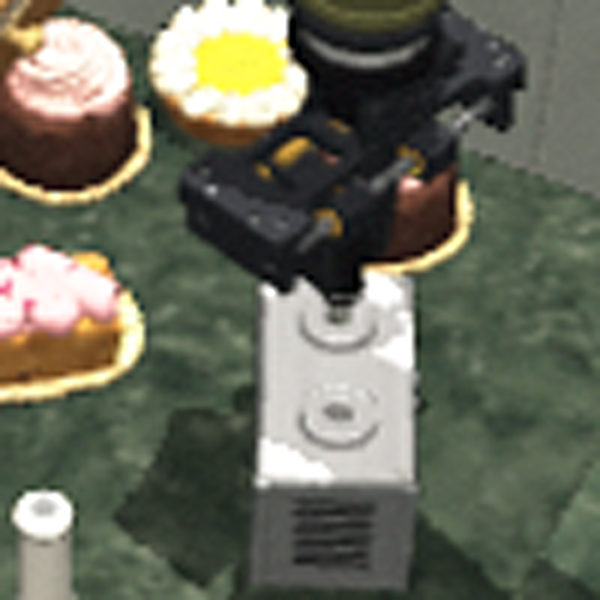

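The probe is in the far sleeve at crop (338,315), with the fingers just above the rim. I'll press slightly more, ease back and release.

Call:
carry_out([
  [[0,0,0.04],[0,0,0],1],
  [[0,0,0.07],[0,0,0],1],
  [[0,0,0.07],[0,0,0],1],
  [[0,0,0.07],[0,0,0],1],
])

```text
clock: 23.9
tool_pos: [0.5507, -0.152, 0.1353]
eef_rot: [0.145, 0.989, -0.0, 0.001]
contact_force: [-4.3, 4.4, 19.2]
opening: 0.265
finger_force: 34.8
```

Call:
carry_out([
  [[0,0,-0.05],[0,0,0],1],
  [[0,0,-0.1],[0,0,0],1],
  [[0,0,-0.1],[0,0,0],0.6],
  [[0,0,-0.1],[0,0,0],0.4],
  [[0,0,-0.1],[0,0,0],0.2],
  [[0,0,-0.1],[0,0,0],0],
  [[0,0,-0.1],[0,0,0],0],
  [[0,0,-0.1],[0,0,0],0],
  [[0,0,-0.1],[0,0,0],0],
  [[0,0,-0.1],[0,0,0],0],
])

```text
clock: 24.9
tool_pos: [0.5503, -0.1519, 0.1343]
eef_rot: [0.145, 0.989, 0.0, -0.0]
contact_force: [0.2, -0.5, -0.1]
opening: 0.967
finger_force: 0.0
```

Released. Retreat straight up, then aside toward the robot so that the camera sees the probe.

Call:
carry_out([
  [[0,0,-1],[0,0,0],0],
  [[0,0,-3],[0,0,0],0],
  [[0,0,-6],[0,0,0],0],
  [[0,0,-10],[0,0,0],0],
  [[0,0,-13],[0,0,0],0],
  [[1,4,-13],[0,0,0],0],
  [[2,8,-13],[0,0,0],0],
  [[3,12,-13],[0,0,0],0],
  [[4,16,-13],[0,0,0],0],
  [[5,19,-13],[0,0,0],0],
  [[5,20,-13],[0,0,0],0],
  [[5,20,-13],[0,0,0],0],
])

```text
clock: 26.1
tool_pos: [0.5604, 0.0554, 0.2649]
eef_rot: [0.144, 0.99, 0.0, 0.0]
contact_force: [0.7, -0.3, 0.6]
opening: 1.001
finger_force: 0.0
```

```bash
python3 go.py
python3 - <<'E'
from plant import r
import cv2,numpy as np,pickle
s=r.snapshot("scene")["image"];t=r.snapshot("top")["image"]
a=cv2.resize(s[110:210,280:370],(540,600),interpolation=cv2.INTER_CUBIC);b=cv2.resize(t,(260,195))
C=np.zeros((600,800,3),np.uint8);C[:,:540]=a;C[:195,540:]=b
C[200:600,540:]=cv2.resize(t[190:260,285:330],(260,400),interpolation=cv2.INTER_CUBIC)
cv2.imwrite("pics/s5.png",C[:,:,::-1])
E
```

```text
t 26.1 p [0.5604 0.0554 0.2649] z [ 1.1e-03  6.0e-04 -1.0e+00] F [ 0.7 -0.3  0.6] op 1.001 ff 0.0
```

View pics/s5.png

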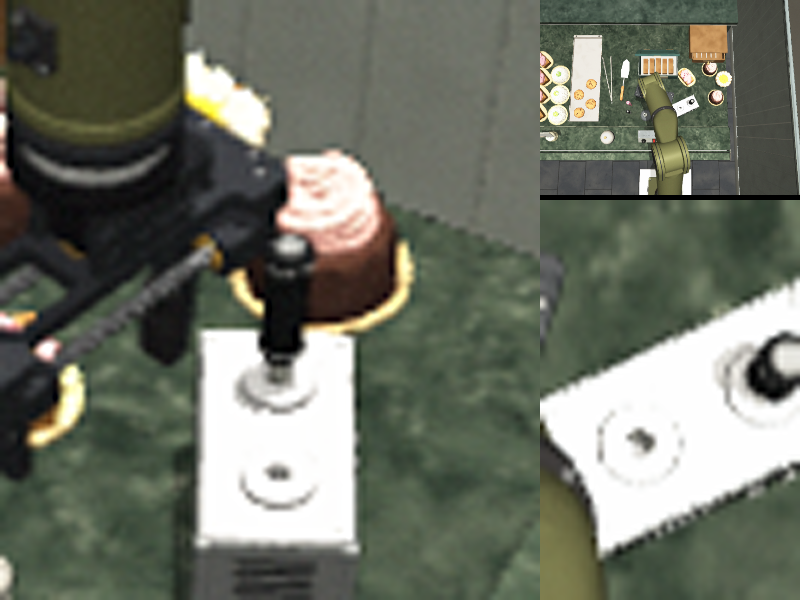

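The probe stands upright and released in the far sleeve (crop (283,330)), with its collar close above the rim, and the cakes are undisturbed. Handing in.

```bash
python3 -c "
from plant import r
print(r.finish_job())"
```

```text
the job is handed in; nothing more can be done
None
```

I handed the job in at about 26 s: the probe bottomed at full depth in the far, deep sleeve and was left released and upright; I judged the groove level from the depth reached (not read in a picture), and no verdict was returned.

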